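Slide a fixing plate along the fence into the corner of a drill jig

TASK

Load the drill jig: with your fingertips push the loose aluminium plate flat up against the fence, then slide it along, keeping it against the fence all the way, under the drill-bush arm until it sits fully home in the corner, flush with both the fence and the end stop. Do not pick the plate up, and leave the finished plates, the seam roller and the tin where they are. Finish with the hand clear of everything.

Things in the scene. Friction and masses are not known exactly. Their poses are not given: they have to be found in the camera images.
- jig: drill jig screwed to the bench, does not move: plywood board 240 (x) x 380 (y) x 18 mm thick with an aluminium fence, a steel end stop and a blue bush arm. Origin under the board's centre at bench height; x points across the board to the fence, y along the fence to the end stop, z up. Fence face at x = +60 mm, stop face at y = +130 mm; apart from these and the arm the board is flat
- fence (a point): on the fence's straight face, mid-length, at board height (18 mm above the bench); jig axes. The face looks along -x of the jig, is 299 mm long (jig y = -175 to +124 mm) and rises 20 mm above the board; the bar is 30 mm wide. A 6 mm chip gap is left between its end and the stop
- corner (a point): the inside corner at board height (18 mm above the bench) where the planes of fence face and end-stop face meet; jig axes. The steel end stop rises 20 mm above the board and its face reaches from jig x = -6 to +90 mm. The seated plate's centre lies 25 mm from this point along -x and 50 mm along -y of the jig
- bush (a point): lower mouth of the steel drill bush (22 mm diameter), 38 mm above the bench, hanging from the blue arm over the corner; the plate's top (33 mm) passes below it. The arm covers jig x = +14 to +118, y = +95 to +125 mm, from 50 to 62 mm above the bench; the bush's top is also at 62 mm. The arm's riser block stands behind the fence
- plate: the loose aluminium plate to load, 50 (x) x 100 (y) x 15 mm thick, 140 to 240 g, lying flat on the board, clear of fence and stop. Origin: centre of its underside; y runs along its length, within about 30 degrees of the jig's y. Its +x long edge goes to the fence, its +y end to the stop. A dark countersunk hole near its -y end. A light push slides it (under 3 N)
- finished: two finished plates stacked on the front of the jig board near the end stop's end, 50 (x) x 100 (y) x 30 mm, with two dark holes on top; loose, must stay where it is. Origin at the centre of its underside
- roller: seam roller lying on the bench beyond the board's end-stop end (+y): pale wooden handle, steel fork, red wheel 36 mm in diameter; 180 mm long along its x (from x = -120 to +62 mm), 36 mm high; loose, must stay where it is. Origin on the bench below the fork
- paste: small steel tin of cutting paste with a yellow lid, 48 mm in diameter, 45 mm high, standing on the bench behind the fence side of the board; loose, must stay where it is. Origin at the centre of its underside

How it is judged:
By the outcome, as a careful person would: the job done as asked, in the order asked, and still so for the second after the job is handed in, with the robot touching nothing.
It also fails if it takes over 64 s, if anything falls off the work surface, if the arm or the gripper's body presses on something with over 40 N, if the wrist force passes 120 N, or if a joint passes its speed limit or range.

ROBOT

A 7-joint arm with a two-finger parallel gripper is mounted at the origin on the work surface. World frame = base frame: x ahead of the robot, y to its left, z up, the work surface at z = 0. Lengths are in m, angles in rad, forces in N, time in s.
With the tool pointing down it reaches from about 0.425 to 0.875 m from the base axis. Payload 8.4 kg.
Tool frame: the origin (TCP) lies midway between the tips of the shut fingers; the grasp point (between the pads) lies 19 mm behind it; z points along the fingers, y is the line along which they close (so a half turn about z gives the same grasp; the last joint's range is limited). The gripper opens to 85 mm and grips with 20 to 120 N. Pads are 22 mm wide; open, the fingers measure 114 mm over their backs; the gripper's body (76 mm by 85 mm) begins 54 mm behind the grasp point. The pads swing forward as they close: fully open they stand 13 mm farther back than shut.
Start: joints at [-1.341, 0.333, 0.04, 1.465, -0.013, 1.343, -0.059], TCP at [0.21, 0.615, 0.231] pointing down, gripper open.
Joint ranges: [-2.58, 2.58], [-0.38, 2.09], [-1.3, 1.39], [0.25, 2.4], [-1.5, 4.64], [0.08, 2.09], [-2.65, 2.65]. Speed limits (rad/s): [2.22, 2.22, 2.79, 2.79, 3.14, 3.14, 3.14].

INTERFACE

Orientations are given as a rotation vector (axis times angle).
In Python, from plant import sensors, eyes, job_done gives the robot as it stands.
- The arm moves only by the tool send_rows, never from a script. Its argument "rows" is a list of rows, each an object with "xyz": the shift along the tool's x, y, z in units of 0.5 m (1.0 is 0.5 m), a list of three; "angular": the turn, a rotation vector about the tool's x, y, z in units of pi rad (1.0 is pi rad), a list of three. A call has exactly 10 rows; each row shifts and turns the commanded pose from where the row before left it, along the tool's axes as they then stand; what a row does not reach is not made up. A row lasts 1/8 s, in which the tool goes at most 62.5 mm and 10.7 degrees, less where a joint would pass 70% of its speed; a pose out of reach is approached as far as the arm can. A call with a number of a shift or a turn outside -1 to 1 is refused whole. A call with a gripper value outside its range is refused whole. "hand" is the opening, from 0 (shut) to 1 (fully open), set as the call begins (left out, the last holds). The fingers move at their own pace and stop on an object; "newtons" is the grip in N (left out, the last holds). Time passes only in rows, so rows that do not move let the fingers close, or fill a call up. It gives the time, the measured TCP pose, the force, the opening and the grip force at its end, in the units of the state.
- sensors.sense(): the state, without advancing time (a new reading comes with each control period).
- eyes.grab_frame(name): name is "scene" or "side" or "wrist"; returns a dict with "color" (400x640x3 uint8, blue, green, red), "camera_matrix" (3x3 intrinsics, pixels), "rvec" (rotation vector, rad) and "tvec" (3), from world to camera coordinates, as OpenCV has them. Camera axes: x right, y down, z forward; pixel columns grow to the right and rows downward; lengths in m; the calibration is good to about 2 mm. A picture is of the moment at which its call begins. There is no depth.
- job_done(): hands the job in; it is judged then, once.
The state is a dict: "clock": time; "joints": joint angles; "qvel": joint speeds; "joint_efforts": joint torques, N m; "ee_pos": TCP position; "tool_rot": TCP orientation; "wrist_force": force on the tool from outside, world axes, zero at the start; "ft_torque": the same for the moment, N m; "grip_width": finger opening in m; "grasp_force": force on a finger pad.
Only numpy, scipy, OpenCV 4.12 (cv2) and the standard library are available. Lean on these libraries where they do the work, as an engineer would, in place of code of your own. Each camera call takes 0.05 s, during which the arm holds its last target. There are 200 camera calls.

## Working session

There is one attempt and no reset: what is moved stays moved. The work goes in short steps, Python scripts to look and compute and a tool call to move; the robot and the scene stay as the last step left them, time stands still between calls to the robot, and variables do not carry over. Pictures are saved under pics/ and viewed, at most 13 in all, crops included, and the job is handed in when it is done.

Besides the shell and the picture viewer there is one more tool, called after "Call:" as a command line: name --argument value ..., lists and objects as JSON in quotes. send_rows: Moves the arm, as the interface text tells. Shifts and turns lie within -1 to 1; 1 stands for 0.5 m of shift or pi rad of turn. Its arguments: {"type":"object","properties":{"rows":{"type":"array"},"hand":{"type":"number"},"newtons":{"type":"number"}},"required":["rows"]}

```bash
ls; mkdir -p pics
python3 - <<'E'
from plant import sensors, eyes
import cv2,pickle
s=sensors.sense();print({k:s[k] for k in('clock','ee_pos','tool_rot','grip_width','wrist_force')})
fs={}
for n in('scene','side','wrist'):
    f=eyes.grab_frame(n);fs[n]=f;cv2.imwrite(f'pics/{n}0.png',f['color']);print(n,f['tvec'],f['rvec'])
pickle.dump(fs,open('f0.pkl','wb'))
E
```

```text
pics
{'clock': 0.0, 'ee_pos': array([0.20976555, 0.61474138, 0.23040993]), 'tool_rot': array([-5.14162539e-01, -3.09905664e+00,  2.59900253e-03]), 'grip_width': 0.08538538693625422, 'wrist_force': array([ 0.1141358 , -0.09653147, -0.41845516])}
scene [-0.23049002 -0.22984181  1.35832945] [ 1.7811363   1.41145641 -0.77297183]
side [0.52084375 0.20730206 0.56185499] [ 0.80185658 -2.52695016  1.13306187]
wrist [-0.64949362 -0.03493495  0.37820788] [-2.3635311  -1.69251891 -0.234447  ]
```

View pics/scene0.png

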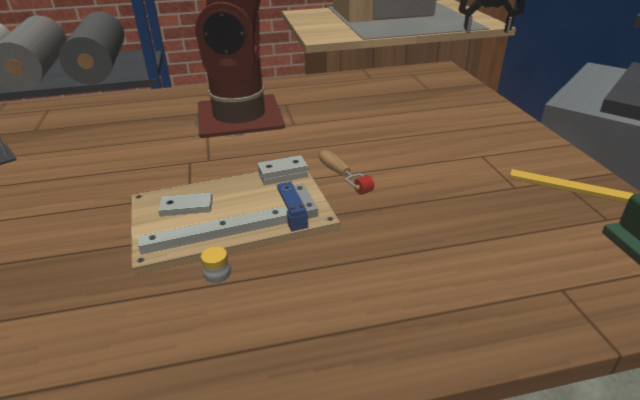

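View pics/side0.png

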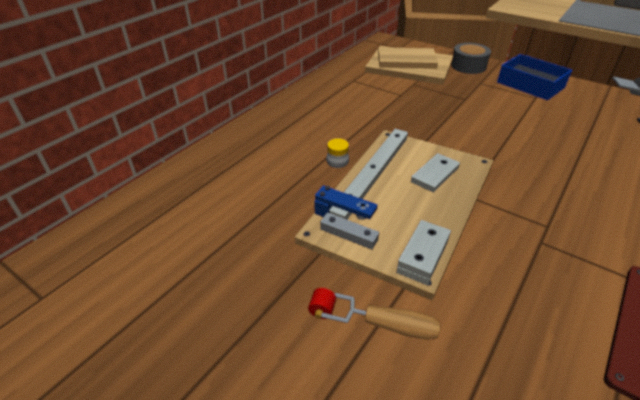

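The scene view shows the board (corners ~(131,190), (133,258), (337,215), (310,170)), with the loose plate at (185,204), fence, blue arm at (292,205), finished plates at (283,168), tin at (215,264) and roller at (350,172). In the side view the plate is at (436,171), the arm at (345,203), the stop at (350,229) and the finished plates at (425,248).

```bash
cat > h.py <<'E'
import numpy as np,cv2
def ray(f,px,z):
    R=cv2.Rodrigues(f['rvec'])[0];t=np.ravel(f['tvec'])
    p=cv2.undistortPoints(np.float64(px).reshape(-1,1,2),f['camera_matrix'],None).reshape(-1,2)
    d=np.c_[p,np.ones(len(p))]@R; c=-R.T@t
    return c+d*((z-c[2])/d[:,2])[:,None]
def proj(f,P): return cv2.projectPoints(np.float64(P).reshape(-1,1,3),f['rvec'],f['tvec'],f['camera_matrix'],None)[0].reshape(-1,2)
E
cat > m.py <<'E'
from h import *;import pickle
fs=pickle.load(open('f0.pkl','rb'))
f=fs['side'];im=f['color'];hsv=cv2.cvtColor(im,cv2.COLOR_BGR2HSV)
px=np.float32([[388,131],[493,160],[433,290],[299,238]])
g=cv2.cvtColor(im,cv2.COLOR_BGR2GRAY)
for n,px,z in(('side',[[388,131],[493,160],[433,285],[300,236]],.018),('scene',[[131,190],[133,256],[337,212],[310,167]],.018)):
    print(n,ray(fs[n],px,z).round(4)[:,:2].tolist())
for n,box in(('side',(400,145,470,195)),('scene',(150,185,220,222))):
    im=fs[n]['color'];x0,y0,x1,y1=box
    h=cv2.cvtColor(im,cv2.COLOR_BGR2HSV)[y0:y1,x0:x1]
    m=((h[...,1]<60)).astype('uint8')*255
    m=cv2.morphologyEx(m,cv2.MORPH_CLOSE,np.ones((5,5)))
    c=max(cv2.findContours(m,0,2)[0],key=cv2.contourArea)+[x0,y0]
    print(n,cv2.contourArea(c),cv2.boundingRect(c))
    W=ray(fs[n],c.reshape(-1,2).astype(float),.033)[:,:2]
    r=cv2.minAreaRect((W*1000).astype('float32'));print('top-plane rect mm',r)
a=cv2.resize(fs['side']['color'][110:310,280:510],None,fx=3,fy=3,interpolation=cv2.INTER_CUBIC)[:600]
cv2.imwrite('pics/c1.png',a)
E
python3 m.py
```

```text
side [[0.6099, -0.2298], [0.383, -0.2534], [0.3513, 0.1088], [0.574, 0.1412]]
scene [[0.366, -0.2572], [0.5909, -0.2313], [0.5505, 0.1491], [0.3666, 0.1331]]
side 959.0 (412, 153, 48, 38)
top-plane rect mm ((458.35675048828125, -132.99456787109375), (114.095458984375, 53.744651794433594), 85.2148208618164)
scene 955.0 (158, 192, 54, 24)
top-plane rect mm ((469.22906494140625, -141.19833374023438), (102.16246795654297, 69.99202728271484), 84.62857055664062)
```

View pics/wrist0.png

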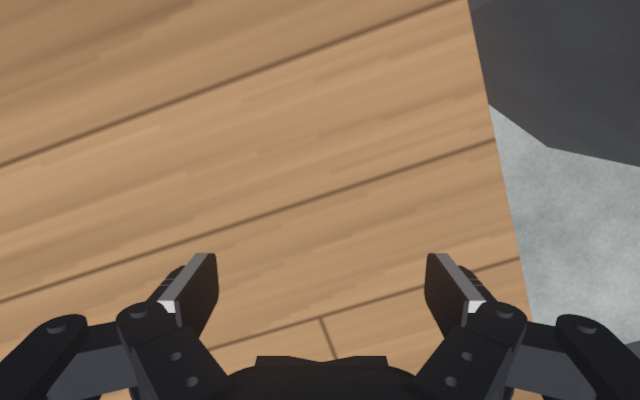

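View pics/c1.png

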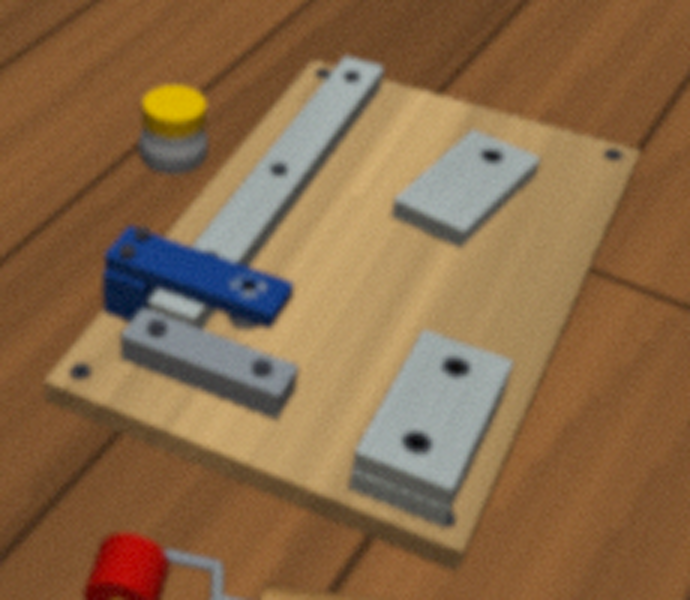

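The wrist view shows only bench and open fingers. In the side crop the board corners are at crop (318,62), (638,150), (463,547), (47,380), and the plate top corners at (474,130), (540,160), (463,232), (397,203). The hole is at the −y end. Next I fit the poses and plan the approach.

```bash
cat > m2.py <<'E'
from h import *;import pickle
from scipy.optimize import least_squares
from scipy.spatial.transform import Rotation as Ro
fs=pickle.load(open('f0.pkl','rb'));f=fs['side']
cp=lambda p:np.array(p)/3.+[280,110]
def fit(W,w,l):
    L=np.array([[w,-l],[-w,-l],[-w,l],[w,l]])/2
    g=lambda p:(L@np.array([[np.cos(p[2]),np.sin(p[2])],[-np.sin(p[2]),np.cos(p[2])]])+p[:2]-W).ravel()
    r=least_squares(g,[*W.mean(0),0]);return r.x,np.abs(r.fun).max()
J,e=fit(ray(f,cp([[318,62],[638,150],[463,547],[47,380]]),.018)[:,:2],.24,.38);print('jig',J,e)
P,e=fit(ray(f,cp([[474,130],[540,160],[463,232],[397,203]]),.033)[:,:2],.05,.1);print('plate',P,e)
F,e=fit(ray(f,cp([[428,332],[512,362],[448,492],[357,456]]),.048)[:,:2],.05,.1);print('fin',F,e)
tj=lambda q:(np.array([[np.cos(J[2]),np.sin(J[2])],[-np.sin(J[2]),np.cos(J[2])]])@(np.array(q)-J[:2]))
print('plate in jig',tj(P[:2]),P[2]-J[2],'fin',tj(F[:2]),F[2]-J[2])
# path rows
R=Ro.from_rotvec([-.514,-3.099,0]);p=np.array([.21,.615,.231])
via=np.array([[.21,.615],[.42,.32],[.46,-.10]])
d=np.r_[0,np.cumsum(np.linalg.norm(np.diff(via,axis=0),axis=1))]
s=np.linspace(0,d[-1],21)[1:];pts=np.c_[np.interp(s,d,via[:,0]),np.interp(s,d,via[:,1])]
for q in pts:
    q=np.array([*q,.231]);print((R.inv().apply(q-p)/.5).round(3).tolist());p=q;R=R*Ro.from_rotvec([0,0,.0432*np.pi])
E
python3 m2.py
```

```text
jig [ 0.48023998 -0.05375379  0.10217302] 0.0047441906126186595
plate [ 0.45699227 -0.13733565 -0.09192032] 0.0023795677127374515
fin [0.385707   0.07036826 0.09305494] 0.0019748298922516727
plate in jig [-0.03165144 -0.08077481] -0.19409334000150508 fin [-0.08138011  0.13311666] -0.009118081411443782
[-0.064, -0.046, -0.0]
[-0.069, -0.037, -0.0]
[-0.074, -0.027, -0.0]
[-0.077, -0.017, -0.0]
[-0.078, -0.006, -0.0]
[-0.078, 0.004, -0.0]
[-0.077, 0.015, -0.0]
[-0.074, 0.025, -0.0]
[-0.07, 0.035, -0.0]
[-0.075, 0.015, -0.0]
[-0.077, 0.016, -0.0]
[-0.074, 0.027, -0.0]
[-0.069, 0.036, -0.0]
[-0.064, 0.045, -0.0]
[-0.057, 0.054, -0.0]
[-0.049, 0.061, -0.0]
[-0.041, 0.067, -0.0]
[-0.031, 0.072, -0.0]
[-0.021, 0.075, -0.0]
[-0.011, 0.078, -0.0]
```

Call:
send_rows --rows '[{"xyz": [-0.064,-0.046,0],"angular": [0,0,0.0432]},{"xyz": [-0.069,-0.037,0],"angular": [0,0,0.0432]},{"xyz": [-0.074,-0.027,0],"angular": [0,0,0.0432]},{"xyz": [-0.077,-0.017,0],"angular": [0,0,0.0432]},{"xyz": [-0.078,-0.006,0],"angular": [0,0,0.0432]},{"xyz": [-0.078,0.004,0],"angular": [0,0,0.0432]},{"xyz": [-0.077,0.015,0],"angular": [0,0,0.0432]},{"xyz": [-0.074,0.025,0],"angular": [0,0,0.0432]},{"xyz": [-0.07,0.035,0],"angular": [0,0,0.0432]},{"xyz": [-0.075,0.015,0],"angular": [0,0,0.0432]}]' --hand 0.7 --newtons 40

```text
clock: 1.4
ee_pos: [0.4237, 0.2889, 0.231]
tool_rot: [2.351, 2.083, -0.001]
wrist_force: [0.1, -0.8, 0.2]
grip_width: 0.0596
grasp_force: 0.0
```

Call:
send_rows --rows '[{"xyz": [-0.077,0.016,0],"angular": [0,0,0.0432]},{"xyz": [-0.074,0.027,0],"angular": [0,0,0.0432]},{"xyz": [-0.069,0.036,0],"angular": [0,0,0.0432]},{"xyz": [-0.064,0.045,0],"angular": [0,0,0.0432]},{"xyz": [-0.057,0.054,0],"angular": [0,0,0.0432]},{"xyz": [-0.049,0.061,0],"angular": [0,0,0.0432]},{"xyz": [-0.041,0.067,0],"angular": [0,0,0.0432]},{"xyz": [-0.031,0.072,0],"angular": [0,0,0.0432]},{"xyz": [-0.021,0.075,0],"angular": [0,0,0.0432]},{"xyz": [-0.011,0.078,0],"angular": [0,0,0.0432]}]'

```text
clock: 2.65
ee_pos: [0.46, -0.1011, 0.2313]
tool_rot: [-3.138, -0.148, -0.0]
wrist_force: [1.6, 0.2, 0.0]
grip_width: 0.0598
grasp_force: 0.0
```

Run:
```python
from plant import sensors, eyes
import cv2,pickle
s=sensors.sense();print({k:s[k] for k in('clock','joints','ee_pos','tool_rot','grip_width','wrist_force')})
f=eyes.grab_frame('wrist');cv2.imwrite('pics/wrist1.png',f['color']);pickle.dump((s,f),open('f1.pkl','wb'))
```

```text
{'clock': 2.65, 'joints': array([-0.65459055, -0.08978872,  0.74639563,  1.91202554,  0.0629428 ,
        1.29598095, -1.40402749]), 'ee_pos': array([ 0.46000064, -0.10113871,  0.23130878]), 'tool_rot': array([-3.13779172e+00, -1.47696361e-01, -2.34663745e-04]), 'grip_width': 0.05979160602653392, 'wrist_force': array([1.62613671, 0.20888956, 0.01293337])}
```

View pics/wrist1.png

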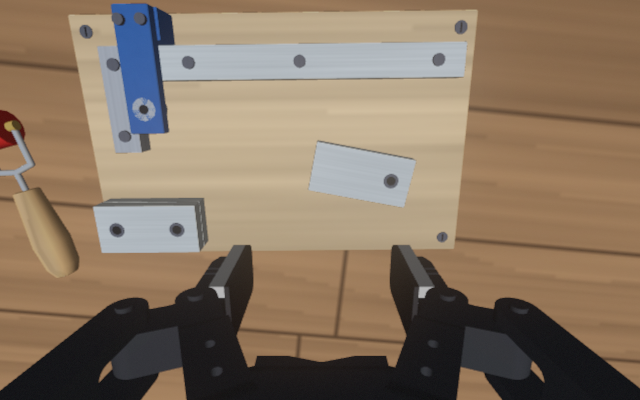

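Wrist view: board corners (70,15), (476,10), (455,248), (100,252). The fence front edge runs along row ~79, the plate is centred at (362,174) with its hole on the right (−y), the stop is at (125,100), and the finished plates are at (150,225).

```bash
cat > m3.py <<'E'
from h import *;import pickle
from m2 import fit
s,f=pickle.load(open('f1.pkl','rb'))
hsv=cv2.cvtColor(f['color'],cv2.COLOR_BGR2HSV);S=hsv[...,1].astype(float);V=hsv[...,2]
J,e=fit(ray(f,[[476,10],[455,248],[100,252],[70,15]],.018)[:,:2],.24,.38) if 0 else (None,0)
C=ray(f,[[476,10],[455,248],[103,252],[70,15]],.018)[:,:2]
J,e=fit(C,.24,.38);print('jig by corners',J,e)
def edge(cols,r0,r1):
    out=[]
    for c in cols:
        col=S[r0:r1,c];k=int(np.argmax(np.diff(col)));out.append([c,r0+k+.5])
    return np.array(out)
E=edge(range(200,450,5),62,95)
for z in(.038,.018):
    W=ray(f,E,z)[:,:2]
    v=cv2.fitLine(W.astype('float32'),cv2.DIST_HUBER,0,.001,.001).ravel()
    th=np.arctan2(-v[0],v[1]) if v[1]>0 else np.arctan2(v[0],-v[1])
    n=np.array([np.cos(th),np.sin(th)]);print('fence z',z,'yaw',th,'n.p',v[2:]@n,'from corners',J[:2]@[np.cos(th),np.sin(th)]+.06)
print(E[::10])
m=((S<60)&(V>90)).astype('uint8')*255;m[:125]=0;m[235:]=0;m[:,:260]=0;m[:,440:]=0
m=cv2.morphologyEx(m,cv2.MORPH_CLOSE,np.ones((5,5)))
c=max(cv2.findContours(m,0,1)[0],key=cv2.contourArea)
W=ray(f,c.reshape(-1,2).astype(float),.033)[:,:2]
print('plate',cv2.minAreaRect((W*1000).astype('float32')),cv2.boundingRect(c))
print('eye corners',fit(ray(f,[[414,159],[404,206],[309,189],[318,141]],.033)[:,:2],.05,.1))
print('fin',fit(ray(f,[[198,204],[200,251],[102,252],[95,206]],.048)[:,:2],.05,.1))
print('stop face corner px@.038',ray(f,[[141,152]],.038)[:,:2],'cam',-cv2.Rodrigues(f['rvec'])[0].T@np.ravel(f['tvec']))
E
python3 m3.py | grep -v '^\[-0\.\|^\[-0.0'
```

```text
jig [ 0.48023998 -0.05375379  0.10217302] 0.0047441906126186595
plate [ 0.45699227 -0.13733565 -0.09192032] 0.0023795677127374515
fin [0.385707   0.07036826 0.09305494] 0.0019748298922516727
plate in jig [-0.03165144 -0.08077481] -0.19409334000150508 fin [-0.08138011  0.13311666] -0.009118081411443782
jig by corners [ 0.48103016 -0.05239491  0.10062166] 0.007044586151233448
fence z 0.038 yaw 0.10486182 n.p 0.5326537 from corners 0.532903711143482
fence z 0.018 yaw 0.10486169 n.p 0.53368556 from corners 0.5329037464514466
[[200.   79.5]
 [250.   79.5]
 [300.   78.5]
 [350.   78.5]
 [400.   77.5]]
plate ((460.99200439453125, -141.1779022216797), (101.01849365234375, 56.03028869628906), 84.54273986816406) (308, 140, 109, 68)
eye corners (array([ 0.45929724, -0.14110656, -0.08453836]), np.float64(0.0023696684080175))
fin (array([0.38718039, 0.0651869 , 0.09906902]), np.float64(0.001674624867961716))
stop face corner px@.038 [[0.46187201 0.0744024 ]] cam [ 0.52812166 -0.09441449  0.3736263 ]
```

Call:
send_rows --rows '[{"xyz": [-0.016,0.011,0.02],"angular": [0,0,-0.0034]},{"xyz": [-0.016,0.011,0.03],"angular": [0,0,0]},{"xyz": [-0.016,0.011,0.035],"angular": [0,0,0]},{"xyz": [-0.016,0.011,0.04],"angular": [0,0,0]},{"xyz": [-0.016,0.012,0.04],"angular": [0,0,0]},{"xyz": [-0.016,0.012,0.04],"angular": [0,0,0]},{"xyz": [-0.015,0.012,0.04],"angular": [0,0,0]},{"xyz": [0,0,0.04],"angular": [0,0,0]},{"xyz": [0,0,0.035],"angular": [0,0,0]},{"xyz": [0,0,0.023],"angular": [0,0,0]}]'

```text
clock: 3.95
ee_pos: [0.4082, -0.1452, 0.0584]
tool_rot: [-3.137, -0.173, 0.002]
wrist_force: [-0.2, 0.6, -0.1]
grip_width: 0.06
grasp_force: 0.0
```

```bash
cat > st.py <<'E'
from plant import sensors
import numpy as np
from scipy.spatial.transform import Rotation as Ro
J=(.4808,-.0525,.1045)
s=sensors.sense();p=s['ee_pos'];c,n=np.cos(J[2]),np.sin(J[2]);d=p[:2]-J[:2]
x=Ro.from_rotvec(s['tool_rot']).as_matrix()[:,0];F=s['wrist_force']
print('t',round(s['clock'],2),'jig mm',(1e3*np.array([c*d[0]+n*d[1],c*d[1]-n*d[0],p[2]])).round(1),'toolx yaw rel jig deg',round(np.degrees(np.arctan2(x[1],x[0])-J[2]),2),'Fjig',np.round([c*F[0]+n*F[1],c*F[1]-n*F[0],F[2]],2),'grip',round(s['grip_width'],4))
E
python3 st.py
```

```text
t 3.95 jig mm [-81.9 -84.6  58.4] toolx yaw rel jig deg 0.32 Fjig [-0.14  0.6  -0.13] grip 0.06
```

Call:
send_rows --rows '[{"xyz": [0,0,0.01],"angular": [0,0,0.0018]},{"xyz": [0,0,0.012],"angular": [0,0,0]},{"xyz": [0,0,0.012],"angular": [0,0,0]},{"xyz": [0,0,0.012],"angular": [0,0,0]},{"xyz": [0,0,0.012],"angular": [0,0,0]},{"xyz": [0,0,0.008],"angular": [0,0,0]},{"xyz": [0,0,0.006],"angular": [0,0,0]},{"xyz": [0,0,0.005],"angular": [0,0,0]},{"xyz": [0,0,0],"angular": [0,0,0]},{"xyz": [0,0,0],"angular": [0,0,0]}]'

```text
clock: 5.2
ee_pos: [0.4094, -0.1456, 0.0214]
tool_rot: [3.137, 0.162, 0.0]
wrist_force: [0.7, 0.7, -0.4]
grip_width: 0.0595
grasp_force: 0.0
```

```bash
python3 st.py
python3 - <<'E'
from plant import eyes
import cv2,numpy as np
a=eyes.grab_frame('wrist')['color'];b=eyes.grab_frame('side')['color'][110:310,320:520]
cv2.imwrite('pics/w2.png',np.hstack([cv2.resize(a,None,fx=.625,fy=.625),cv2.resize(b,(375,375))[:250]]) if 0 else np.hstack([cv2.resize(a,(480,300)),cv2.resize(b,(300,300))]))
E
```

```text
t 5.2 jig mm [-80.8 -85.2  21.4] toolx yaw rel jig deg -0.06 Fjig [ 0.79  0.67 -0.37] grip 0.0595
```

View pics/w2.png

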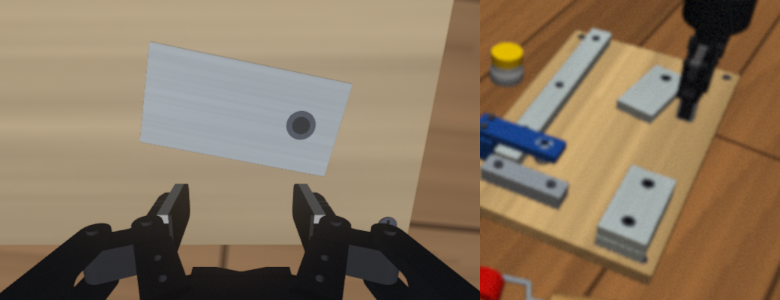

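The fingers straddle the plate's −x edge symmetrically: tips at about (180,185) and (300,185), plate edge just above. I'll push along tool +x.

Call:
send_rows --rows '[{"xyz": [0.008,0,0],"angular": [0,0,0]},{"xyz": [0.012,0,0],"angular": [0,0,0]},{"xyz": [0.012,0,0],"angular": [0,0,0]},{"xyz": [0.014,0,0],"angular": [0,0,0]},{"xyz": [0.014,0,0],"angular": [0,0,0]},{"xyz": [0.014,0,0],"angular": [0,0,0]},{"xyz": [0.014,0,0],"angular": [0,0,0]},{"xyz": [0.014,0,0],"angular": [0,0,0]},{"xyz": [0.014,0,0],"angular": [0,0,0]},{"xyz": [0.012,0,0],"angular": [0,0,0]}]'

```text
clock: 6.55
ee_pos: [0.4734, -0.139, 0.0213]
tool_rot: [3.137, 0.163, 0.0]
wrist_force: [-0.3, -1.2, 0.1]
grip_width: 0.0596
grasp_force: 0.6
```

```bash
python3 st.py
```

```text
t 6.55 jig mm [-16.3 -85.2  21.3] toolx yaw rel jig deg -0.05 Fjig [-0.47 -1.17  0.09] grip 0.0596
```

Call:
send_rows --rows '[{"xyz": [0.004,0,0],"angular": [0,0,0]},{"xyz": [0.004,0,0],"angular": [0,0,0]},{"xyz": [0.004,0,0],"angular": [0,0,0]},{"xyz": [0.003,0,0],"angular": [0,0,0]},{"xyz": [0.003,0,0],"angular": [0,0,0]},{"xyz": [0.003,0,0],"angular": [0,0,0]},{"xyz": [0.003,0,0],"angular": [0,0,0]},{"xyz": [0.002,0,0],"angular": [0,0,0]},{"xyz": [0.002,0,0],"angular": [0,0,0]},{"xyz": [0,0,0],"angular": [0,0,0]}]'

```text
clock: 7.8
ee_pos: [0.4871, -0.1376, 0.0214]
tool_rot: [3.137, 0.162, 0.0]
wrist_force: [-0.3, 0.5, -0.1]
grip_width: 0.0599
grasp_force: 0.2
```

```bash
python3 st.py
```

```text
t 7.8 jig mm [ -2.6 -85.3  21.4] toolx yaw rel jig deg -0.06 Fjig [-0.2   0.56 -0.06] grip 0.0599
```

Call:
send_rows --rows '[{"xyz": [0.001,0,0],"angular": [0,0,0]},{"xyz": [0.001,0,0],"angular": [0,0,0]},{"xyz": [0.001,0,0],"angular": [0,0,0]},{"xyz": [0.001,0,0],"angular": [0,0,0]},{"xyz": [0.001,0,0],"angular": [0,0,0]},{"xyz": [0,0,0],"angular": [0,0,0]},{"xyz": [0,0,0],"angular": [0,0,0]},{"xyz": [0,0,0],"angular": [0,0,0]},{"xyz": [0,0,0],"angular": [0,0,0]},{"xyz": [0,0,0],"angular": [0,0,0]}]'

```text
clock: 9.05
ee_pos: [0.4895, -0.1373, 0.0214]
tool_rot: [3.137, 0.162, 0.0]
wrist_force: [-0.3, 0.4, -0.3]
grip_width: 0.06
grasp_force: 0.2
```

```bash
python3 st.py
python3 - <<'E'
from plant import eyes
import cv2,numpy as np
a=eyes.grab_frame('wrist')['color'];cv2.imwrite('pics/w3.png',cv2.resize(a[60:340,150:550],(800,560),interpolation=cv2.INTER_CUBIC))
E
```

```text
t 9.05 jig mm [ -0.2 -85.3  21.4] toolx yaw rel jig deg -0.06 Fjig [-0.27  0.44 -0.3 ] grip 0.06
```

View pics/w3.png

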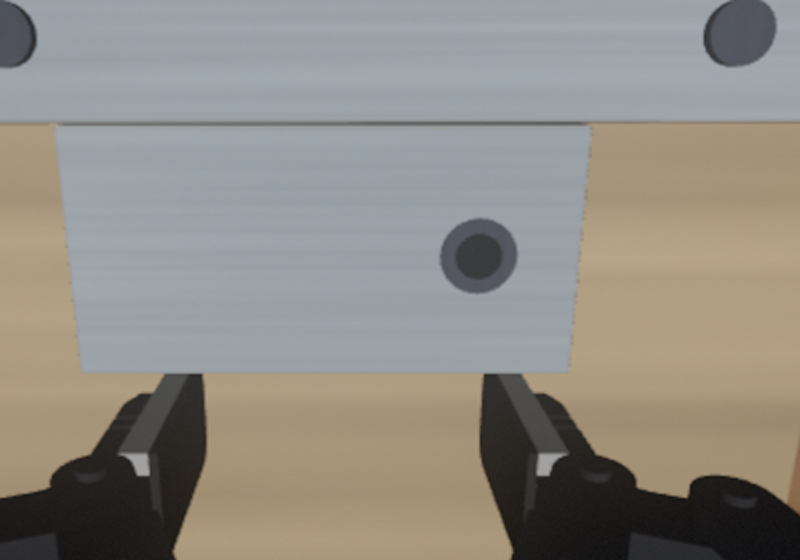

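The plate is parallel to the fence (edge at crop row ~125, plate from col 58 to 590), with at most a sliver of a gap. I'll press gently until the force rises.

Call:
send_rows --rows '[{"xyz": [0.001,0,0],"angular": [0,0,0]},{"xyz": [0,0,0],"angular": [0,0,0]},{"xyz": [0.001,0,0],"angular": [0,0,0]},{"xyz": [0,0,0],"angular": [0,0,0]},{"xyz": [0.001,0,0],"angular": [0,0,0]},{"xyz": [0,0,0],"angular": [0,0,0]},{"xyz": [0.001,0,0],"angular": [0,0,0]},{"xyz": [0,0,0],"angular": [0,0,0]},{"xyz": [0,0,0],"angular": [0,0,0]},{"xyz": [0,0,0],"angular": [0,0,0]}]'

```text
clock: 10.35
ee_pos: [0.4901, -0.1373, 0.0211]
tool_rot: [-3.137, -0.162, 0.004]
wrist_force: [-7.7, 0.1, 6.1]
grip_width: 0.0598
grasp_force: 3.7
```

```bash
python3 st.py
```

```text
t 10.35 jig mm [  0.4 -85.3  21.1] toolx yaw rel jig deg -0.07 Fjig [-7.69  0.91  6.1 ] grip 0.0598
```

The plate is seated on the fence: 7.7 N reaction at TCP jig x ≈ 0.4 mm. Next I back off, lift and measure the plate's rear end.

Call:
send_rows --rows '[{"xyz": [-0.003,0,0],"angular": [0,0,0]},{"xyz": [-0.005,0,0],"angular": [0,0,0]},{"xyz": [-0.02,0,0],"angular": [0,0,0]},{"xyz": [-0.02,0,-0.01],"angular": [0,0,0]},{"xyz": [-0.02,0,-0.04],"angular": [0,0,0]},{"xyz": [-0.02,0,-0.05],"angular": [0,0,0]},{"xyz": [-0.02,0,-0.05],"angular": [0,0,0]},{"xyz": [0,0,-0.05],"angular": [0,0,0]},{"xyz": [0,0,-0.03],"angular": [0,0,0]},{"xyz": [0,0,0],"angular": [0,0,0]}]'

```text
clock: 11.6
ee_pos: [0.4382, -0.1425, 0.137]
tool_rot: [-3.137, -0.163, -0.003]
wrist_force: [-0.1, -0.4, -0.5]
grip_width: 0.0596
grasp_force: 0.0
```

```bash
python3 st.py
cat > m4.py <<'E'
from h import *;from plant import eyes
import sys
f=eyes.grab_frame('wrist');im=f['color']
hsv=cv2.cvtColor(im,cv2.COLOR_BGR2HSV);S=hsv[...,1];V=hsv[...,2]
J=(.4808,-.0525,.1045);c,n=np.cos(J[2]),np.sin(J[2])
def jig(W): d=W[:,:2]-J[:2];return np.c_[c*d[:,0]+n*d[:,1],c*d[:,1]-n*d[:,0]]*1e3
def world(q): q=np.array(q)/1e3;return np.c_[J[0]+c*q[:,0]-n*q[:,1],J[1]+n*q[:,0]+c*q[:,1],q[:,2]]
# sample plate-top height plane on a jig grid: x=15..50 rows across plate, y line profile
ys=np.arange(-175,110,.5)
def samp(x,ys,z): 
    p=proj(f,world([[x,y,z] for y in ys])).astype('float32')
    ok=(p[:,0]>1)&(p[:,0]<638)&(p[:,1]>1)&(p[:,1]<398)
    return np.where(ok,cv2.remap(S,p[:,:1],p[:,1:],1).ravel().astype(float),np.nan)
for x in(15,25,35,45,53):
    v=samp(x,ys,33);b=v<70
    k=np.flatnonzero(np.diff(b.astype(int)));print(x,[(ys[i],int(v[i]),int(v[i+1])) for i in k][:8])
# fence gap: long edge profile at -x edge
for yy in map(float,sys.argv[1:]):
    xs=np.arange(-30,40,.5);p=proj(f,world([[x,yy,33] for x in xs])).astype('float32');v=cv2.remap(S,p[:,:1],p[:,1:],1).ravel();b=v<70
    k=np.flatnonzero(np.diff(b.astype(int)));print('y',yy,'x edges',xs[k][:4])
cv2.imwrite('pics/w4.png',im)
E
python3 m4.py -120 -86 -50
```

```text
t 11.6 jig mm [-51.8 -85.1 137. ] toolx yaw rel jig deg -0.04 Fjig [-0.15 -0.35 -0.54] grip 0.0596
15 [(np.float64(108.0), 51, 113)]
25 [(np.float64(107.0), 50, 99)]
35 [(np.float64(106.5), 31, 80)]
45 [(np.float64(107.0), 57, 90)]
53 [(np.float64(107.0), 63, 74)]
y -120.0 x edges []
y -86.0 x edges []
y -50.0 x edges []
```

View pics/w4.png

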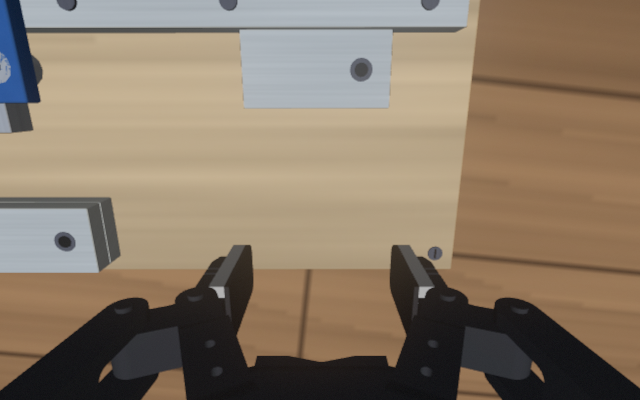

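The plate is flush along the fence, with corners at about (240,30), (392,30), (390,107) and (243,108). I'll cast those to the jig frame.

```bash
cat >> h.py <<'E'
J=(.4808,-.0525,.1045)
def jig(W):
    c,n=np.cos(J[2]),np.sin(J[2]);d=W[:,:2]-J[:2];return (np.c_[c*d[:,0]+n*d[:,1],c*d[:,1]-n*d[:,0]]*1e3).round(1)
E
python3 - <<'E'
from h import *;from plant import eyes
f=eyes.grab_frame('wrist')
print(jig(ray(f,[[392,30],[390,107],[243,108],[240,30]],.033)).tolist())
print('fence -y end, front top',jig(ray(f,[[466,27]],.038)),'board -y,-x corner',jig(ray(f,[[451,268]],.018)))
E
```

```text
[[58.5, -130.1], [10.4, -131.5], [9.8, -31.1], [58.5, -32.2]]
fence -y end, front top [[  59.4 -175.7]] board -y,-x corner [[-118.4 -191.5]]
```

Call:
send_rows --rows '[{"xyz": [0,0,0.01],"angular": [0,0,-0.0417]},{"xyz": [0,0,0.01],"angular": [0,0,-0.0417]},{"xyz": [0,0,0.01],"angular": [0,0,-0.0417]},{"xyz": [0,0,0.01],"angular": [0,0,-0.0417]},{"xyz": [0.013,0.019,0.015],"angular": [0,0,0]},{"xyz": [0.013,0.019,0.015],"angular": [0,0,0]},{"xyz": [0.013,0.019,0.015],"angular": [0,0,0]},{"xyz": [0.013,0.019,0.015],"angular": [0,0,0]},{"xyz": [0.013,0.019,0.015],"angular": [0,0,0]},{"xyz": [0.013,0.019,0.015],"angular": [0,0,0]}]'

```text
clock: 12.95
ee_pos: [0.5022, -0.1661, 0.0696]
tool_rot: [-2.988, -0.969, 0.004]
wrist_force: [0.3, 0.1, 0.6]
grip_width: 0.0601
grasp_force: 0.0
```

```bash
python3 st.py
```

```text
t 12.95 jig mm [   9.4 -115.3   69.6] toolx yaw rel jig deg 29.95 Fjig [0.26 0.09 0.63] grip 0.0601
```

Call:
send_rows --rows '[{"xyz": [0,0,0.012],"angular": [0,0,0]},{"xyz": [0,0,0.016],"angular": [0,0,0]},{"xyz": [0,0,0.016],"angular": [0,0,0]},{"xyz": [0,0,0.016],"angular": [0,0,0]},{"xyz": [0,0,0.014],"angular": [0,0,0]},{"xyz": [0,0,0.012],"angular": [0,0,0]},{"xyz": [0,0,0.007],"angular": [0,0,0]},{"xyz": [0,0,0.004],"angular": [0,0,0]},{"xyz": [0,0,0],"angular": [0,0,0]},{"xyz": [0,0,0],"angular": [0,0,0]}]'

```text
clock: 14.2
ee_pos: [0.5028, -0.166, 0.023]
tool_rot: [2.988, 0.969, 0.0]
wrist_force: [-0.6, -0.0, 0.1]
grip_width: 0.0596
grasp_force: 0.0
```

```bash
python3 st.py
python3 - <<'E'
from plant import eyes
import cv2,numpy as np
a=eyes.grab_frame('wrist')['color'];cv2.imwrite('pics/w5.png',cv2.resize(a[0:340],(800,425),interpolation=cv2.INTER_AREA))
E
```

```text
t 14.2 jig mm [  10.  -115.1   23. ] toolx yaw rel jig deg 29.96 Fjig [-0.57  0.03  0.1 ] grip 0.0596
```

View pics/w5.png

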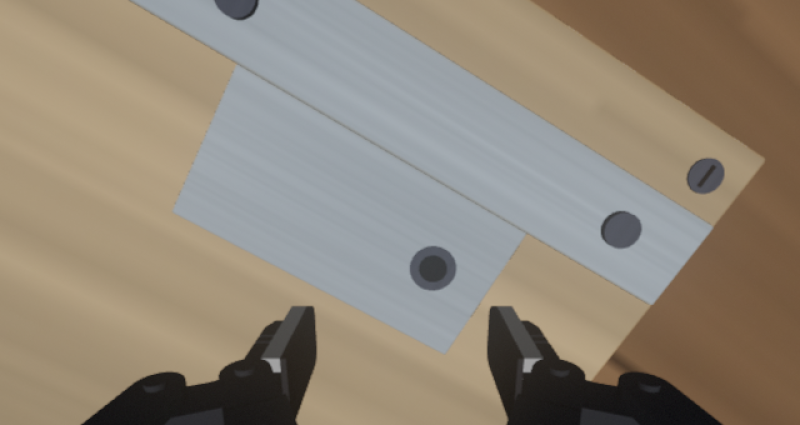

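The V-shaped pusher straddles the plate's rear −x corner: the side finger is at (300,310), the rear finger at (500,310), both a few mm clear. Closing in toward the fence first.

Call:
send_rows --rows '[{"xyz": [0.0017,0.001,0.004],"angular": [0,0,0]},{"xyz": [0.0017,0.001,0],"angular": [0,0,0]},{"xyz": [0.0017,0.001,0],"angular": [0,0,0]},{"xyz": [0.0017,0.001,0],"angular": [0,0,0]},{"xyz": [0.0017,0.001,0],"angular": [0,0,0]},{"xyz": [0.0009,0.0005,0],"angular": [0,0,0]},{"xyz": [0.0009,0.0005,0],"angular": [0,0,0]},{"xyz": [0.0009,0.0005,0],"angular": [0,0,0]},{"xyz": [0,0,0],"angular": [0,0,0]},{"xyz": [0,0,0],"angular": [0,0,0]}]'

```text
clock: 15.5
ee_pos: [0.5091, -0.1653, 0.0208]
tool_rot: [2.988, 0.97, -0.0]
wrist_force: [0.8, -0.4, -0.3]
grip_width: 0.0596
grasp_force: 0.0
```

```bash
python3 st.py
```

```text
t 15.5 jig mm [  16.4 -115.1   20.8] toolx yaw rel jig deg 29.97 Fjig [ 0.76 -0.47 -0.35] grip 0.0596
```

Continue to contact in 0.5 mm steps, pausing between.

Call:
send_rows --rows '[{"xyz": [0.0009,0.0005,0],"angular": [0,0,0]},{"xyz": [0.0009,0.0005,0],"angular": [0,0,0]},{"xyz": [0.0009,0.0005,0],"angular": [0,0,0]},{"xyz": [0,0,0],"angular": [0,0,0]},{"xyz": [0,0,0],"angular": [0,0,0]},{"xyz": [0,0,0],"angular": [0,0,0]},{"xyz": [0,0,0],"angular": [0,0,0]},{"xyz": [0,0,0],"angular": [0,0,0]},{"xyz": [0,0,0],"angular": [0,0,0]},{"xyz": [0,0,0],"angular": [0,0,0]}]'

```text
clock: 16.75
ee_pos: [0.5102, -0.1651, 0.0207]
tool_rot: [-2.988, -0.969, 0.001]
wrist_force: [-4.8, -0.9, 0.6]
grip_width: 0.0598
grasp_force: 2.6
```

```bash
python3 st.py
```

```text
t 16.75 jig mm [  17.5 -115.1   20.7] toolx yaw rel jig deg 29.96 Fjig [-4.85 -0.4   0.58] grip 0.0598
```

Call:
send_rows --rows '[{"xyz": [0.002,-0.0035,0],"angular": [0,0,0]},{"xyz": [0.002,-0.0035,0],"angular": [0,0,0]},{"xyz": [0.002,-0.0035,0],"angular": [0,0,0]},{"xyz": [0.002,-0.0035,0],"angular": [0,0,0]},{"xyz": [0.003,-0.0052,0],"angular": [0,0,0]},{"xyz": [0.003,-0.0052,0],"angular": [0,0,0]},{"xyz": [0.003,-0.0052,0],"angular": [0,0,0]},{"xyz": [0.003,-0.0052,0],"angular": [0,0,0]},{"xyz": [0.003,-0.0052,0],"angular": [0,0,0]},{"xyz": [0.003,-0.0052,0],"angular": [0,0,0]}]'

```text
clock: 18.0
ee_pos: [0.5075, -0.1401, 0.0207]
tool_rot: [2.988, 0.968, -0.001]
wrist_force: [-4.2, -4.9, -0.2]
grip_width: 0.0597
grasp_force: 2.5
```

```bash
python3 st.py
```

```text
t 18.0 jig mm [ 17.4 -89.9  20.7] toolx yaw rel jig deg 29.92 Fjig [-4.71 -4.47 -0.25] grip 0.0597
```

Call:
send_rows --rows '[{"xyz": [0.004,-0.0069,0],"angular": [0,0,0]},{"xyz": [0.004,-0.0069,0],"angular": [0,0,0]},{"xyz": [0.005,-0.0087,0],"angular": [0,0,0]},{"xyz": [0.005,-0.0087,0],"angular": [0,0,0]},{"xyz": [0.005,-0.0087,0],"angular": [0,0,0]},{"xyz": [0.005,-0.0087,0],"angular": [0,0,0]},{"xyz": [0.005,-0.0087,0],"angular": [0,0,0]},{"xyz": [0.005,-0.0087,0],"angular": [0,0,0]},{"xyz": [0.005,-0.0087,0],"angular": [0,0,0]},{"xyz": [0.005,-0.0087,0],"angular": [0,0,0]}]'

```text
clock: 19.25
ee_pos: [0.5024, -0.0921, 0.0207]
tool_rot: [2.988, 0.968, -0.001]
wrist_force: [-4.2, -3.8, 0.2]
grip_width: 0.0601
grasp_force: 2.5
```

```bash
python3 st.py
```

```text
t 19.25 jig mm [ 17.4 -41.6  20.7] toolx yaw rel jig deg 29.93 Fjig [-4.56 -3.35  0.18] grip 0.0601
```

Call:
send_rows --rows '[{"xyz": [0.005,-0.0087,0],"angular": [0,0,0]},{"xyz": [0.005,-0.0087,0],"angular": [0,0,0]},{"xyz": [0.005,-0.0087,0],"angular": [0,0,0]},{"xyz": [0.005,-0.0087,0],"angular": [0,0,0]},{"xyz": [0.005,-0.0087,0],"angular": [0,0,0]},{"xyz": [0.005,-0.0087,0],"angular": [0,0,0]},{"xyz": [0.005,-0.0087,0],"angular": [0,0,0]},{"xyz": [0.005,-0.0087,0],"angular": [0,0,0]},{"xyz": [0.005,-0.0087,0],"angular": [0,0,0]},{"xyz": [0.005,-0.0087,0],"angular": [0,0,0]}]'

```text
clock: 20.5
ee_pos: [0.4971, -0.0418, 0.0206]
tool_rot: [2.988, 0.969, -0.001]
wrist_force: [-4.0, -3.6, -0.6]
grip_width: 0.0597
grasp_force: 2.3
```

```bash
python3 st.py
```

```text
t 20.5 jig mm [17.3  8.9 20.6] toolx yaw rel jig deg 29.94 Fjig [-4.37 -3.15 -0.56] grip 0.0597
```

Call:
send_rows --rows '[{"xyz": [0.004,-0.0069,0],"angular": [0,0,0]},{"xyz": [0.004,-0.0069,0],"angular": [0,0,0]},{"xyz": [0.004,-0.0069,0],"angular": [0,0,0]},{"xyz": [0.004,-0.0069,0],"angular": [0,0,0]},{"xyz": [0.004,-0.0069,0],"angular": [0,0,0]},{"xyz": [0.004,-0.0069,0],"angular": [0,0,0]},{"xyz": [0.004,-0.0069,0],"angular": [0,0,0]},{"xyz": [0.003,-0.0052,0],"angular": [0,0,0]},{"xyz": [0.002,-0.0035,0],"angular": [0,0,0]},{"xyz": [0.002,-0.0035,0],"angular": [0,0,0]}]'

```text
clock: 21.75
ee_pos: [0.4935, -0.0072, 0.0206]
tool_rot: [2.988, 0.969, -0.002]
wrist_force: [-5.2, -3.9, -0.6]
grip_width: 0.0597
grasp_force: 2.4
```

```bash
python3 st.py
```

```text
t 21.75 jig mm [17.3 43.8 20.6] toolx yaw rel jig deg 29.94 Fjig [-5.53 -3.33 -0.64] grip 0.0597
```

Call:
send_rows --rows '[{"xyz": [0.0006,-0.00104,0],"angular": [0,0,0]},{"xyz": [0.0006,-0.00104,0],"angular": [0,0,0]},{"xyz": [0.0006,-0.00104,0],"angular": [0,0,0]},{"xyz": [0.0006,-0.00104,0],"angular": [0,0,0]},{"xyz": [0.0006,-0.00104,0],"angular": [0,0,0]},{"xyz": [0.0006,-0.00104,0],"angular": [0,0,0]},{"xyz": [0.0006,-0.00104,0],"angular": [0,0,0]},{"xyz": [0.0006,-0.00104,0],"angular": [0,0,0]},{"xyz": [0.0006,-0.00104,0],"angular": [0,0,0]},{"xyz": [0,0,0],"angular": [0,0,0]}]'

```text
clock: 23.0
ee_pos: [0.4929, -0.0024, 0.0206]
tool_rot: [2.988, 0.968, -0.002]
wrist_force: [-4.1, -5.0, -0.2]
grip_width: 0.0596
grasp_force: 3.9
```

```bash
python3 st.py
```

```text
t 23.0 jig mm [17.3 48.5 20.6] toolx yaw rel jig deg 29.91 Fjig [-4.56 -4.59 -0.15] grip 0.0596
```

Call:
send_rows --rows '[{"xyz": [0.0005,-0.0009,0],"angular": [0,0,0]},{"xyz": [0,0,0],"angular": [0,0,0]},{"xyz": [0.0005,-0.0009,0],"angular": [0,0,0]},{"xyz": [0,0,0],"angular": [0,0,0]},{"xyz": [0.0005,-0.0009,0],"angular": [0,0,0]},{"xyz": [0,0,0],"angular": [0,0,0]},{"xyz": [0,0,0],"angular": [0,0,0]},{"xyz": [0,0,0],"angular": [0,0,0]},{"xyz": [0,0,0],"angular": [0,0,0]},{"xyz": [0,0,0],"angular": [0,0,0]}]'

```text
clock: 24.25
ee_pos: [0.4929, -0.0021, 0.0206]
tool_rot: [2.987, 0.966, -0.002]
wrist_force: [-3.1, -9.6, -0.6]
grip_width: 0.0597
grasp_force: 5.7
```

```bash
python3 st.py
```

```text
t 24.25 jig mm [17.3 48.9 20.6] toolx yaw rel jig deg 29.85 Fjig [-4.05 -9.23 -0.63] grip 0.0597
```

The stop is reached: Fy rises to 9 N without motion. I back off diagonally so neither contact drags the plate.

Call:
send_rows --rows '[{"xyz": [-0.0005,0.00035,0],"angular": [0,0,0]},{"xyz": [-0.0005,0.00035,0],"angular": [0,0,0]},{"xyz": [-0.0005,0.00035,0],"angular": [0,0,0]},{"xyz": [-0.0005,0.00035,0],"angular": [0,0,0]},{"xyz": [-0.001,0.0005,0],"angular": [0,0,0]},{"xyz": [-0.004,0.001,0],"angular": [0,0,0]},{"xyz": [-0.01,0.0026,0],"angular": [0,0,0]},{"xyz": [-0.02,0.005,0],"angular": [0,0,0]},{"xyz": [-0.02,0.005,0],"angular": [0,0,0]},{"xyz": [-0.01,0.002,0],"angular": [0,0,0]}]'

```text
clock: 25.5
ee_pos: [0.4707, -0.0272, 0.0209]
tool_rot: [-2.988, -0.968, -0.0]
wrist_force: [0.5, -0.6, 0.7]
grip_width: 0.0598
grasp_force: 0.0
```

```bash
python3 st.py
python3 - <<'E'
from plant import eyes
import cv2,pickle
f=eyes.grab_frame('wrist');pickle.dump(f,open('f6.pkl','wb'));a=f['color'];cv2.imwrite('pics/w6.png',cv2.resize(a[:350],(800,437)))
E
```

```text
t 25.5 jig mm [-7.4 26.3 20.9] toolx yaw rel jig deg 29.92 Fjig [ 0.43 -0.65  0.74] grip 0.0598
```

View pics/w6.png

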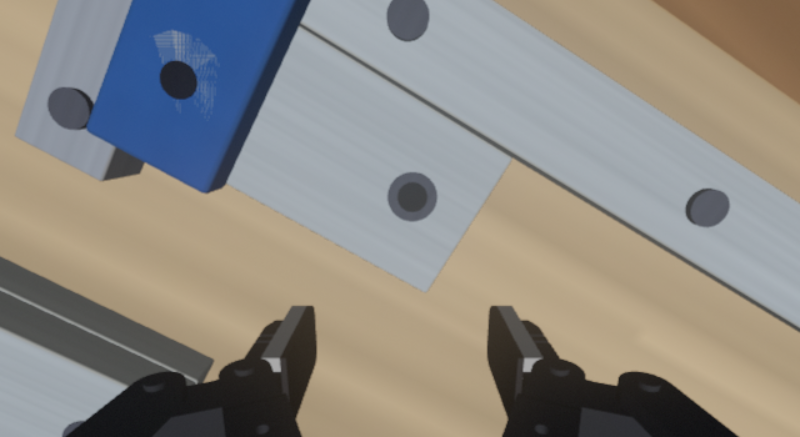

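The plate lies under the bush arm, flush to the fence. Its rear corners are at view (510,157) and (425,292); I'll check those against the expected seated position.

Run:
```python
from h import *;import pickle
f=pickle.load(open('f6.pkl','rb'))
print('rear corners',jig(ray(f,np.array([[510,157],[425,292]])*.8,.033)).tolist(),'expect [60,30],[10,30]')
print('stop -x front top corner',jig(ray(f,np.array([[103,180]])*.8,.038)).tolist(),'expect [-6,130]')
```

```text
rear corners [[59.3, 28.8], [10.4, 28.7]] expect [60,30],[10,30]
stop -x front top corner [[-4.6, 127.4]] expect [-6,130]
```

Call:
send_rows --rows '[{"xyz": [0,0,-0.01],"angular": [0,0,0]},{"xyz": [0,0,-0.03],"angular": [0,0,0]},{"xyz": [0,0,-0.05],"angular": [0,0,0]},{"xyz": [0,0,-0.06],"angular": [0,0,0]},{"xyz": [0,0,-0.06],"angular": [0,0,0]},{"xyz": [0,0,-0.06],"angular": [0,0,0]},{"xyz": [0,0,-0.06],"angular": [0,0,0]},{"xyz": [0,0,-0.05],"angular": [0,0,0]},{"xyz": [0,0,-0.02],"angular": [0,0,0]},{"xyz": [0,0,0],"angular": [0,0,0]}]'

```text
clock: 26.8
ee_pos: [0.4715, -0.0264, 0.2213]
tool_rot: [-2.988, -0.97, -0.002]
wrist_force: [-0.1, -0.3, -0.4]
grip_width: 0.0599
grasp_force: 0.0
```

```bash
python3 st.py
python3 - <<'E'
from plant import eyes
import cv2,numpy as np
a=eyes.grab_frame('wrist')['color'];b=eyes.grab_frame('side')['color'][170:290,290:450]
cv2.imwrite('pics/w7.png',np.hstack([cv2.resize(a,(400,250)),cv2.resize(b,(333,250),interpolation=cv2.INTER_CUBIC)]))
E
```

```text
t 26.8 jig mm [ -6.5  26.9 221.3] toolx yaw rel jig deg 29.97 Fjig [-0.14 -0.28 -0.36] grip 0.0599
```

View pics/w7.png

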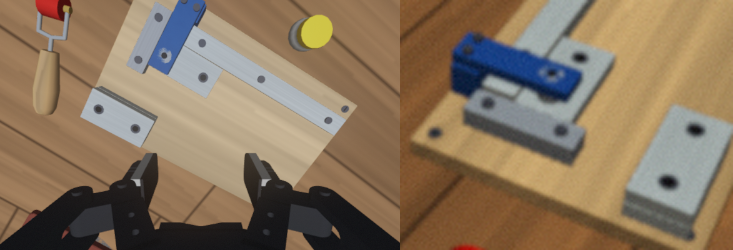

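The plate sits against the fence and stop under the arm (left view (190,75), right view (580,65)). The finished plates, roller and tin haven't moved, and the hand is clear at 0.22 m.

```bash
python3 -c "
from plant import job_done
print(job_done())"
```

```text
the job is handed in; nothing more can be done
None
```

The plate is seated in the corner: pushed flat to the fence, slid along it under the bush arm, and blocked by the end stop at about 9 N. The finished plates, roller and tin were left where they were, the hand is clear, and I handed the job in at about 27 s; the call returned no verdict.

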